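# Turn the grain mill's flywheel until its handle socket is on top

### The job

The hand mill's crank grip has been unscrewed and its brass-bushed socket has stopped low on the flywheel. With the fingertips, gently push the wheel round by its spokes, taking the next spoke as each goes out of reach and without gripping or spinning it, until the socket stands straight up above the shaft, ready for the grip to be screwed in, and stays there. Leave the crank grip, the glass bottle and the canister standing where they are, and take your hand away.

Things in the scene. Friction and masses are not known exactly. Their poses are not given: they have to be found in the camera images.
- mill: Hand-cranked grain mill, held immovably by a suction foot of radius 85 mm. Origin: centre of the foot's underside. Its -x points out of its front, where the green flywheel is; z up. Behind the wheel: shaft of radius 9 mm, bearing nose (radius 24) 37 mm behind the rim, white housing (radius 42) 87 mm behind it, aluminium hopper (rim radius 58, 300 mm high) 104 mm behind it.
- wheel_centre (a point): Fixed point on the shaft line in the plane of the spokes' front faces, 175 mm above the shelf top, 157 mm in front of the mill's origin; mill's axes (-x out of the wheel's front, z up). The flywheel about it: outer radius 140 mm, rim's inner radius 122 mm; the rim, 16 mm deep, begins 1 mm ahead of the spokes' front faces. The gaps between the spokes are open right through.
- wheel (a joint): Turn of the flywheel, rad: 0, 6.28 or any whole turn = handle socket straight up. Grows as the wheel turns clockwise for someone facing its front (the top moves towards the mill's own -y). Turns either way, no end stop within one turn; friction of about 0.25 N m (3 to 4 N at mid-spoke) holds it where it is left. Starts between 1.75 and 4.53.
- spokes (a point): Hub and five green spokes of the flywheel. Origin on the shaft line, 7 mm behind the spokes' front faces; z points along spoke 0 to the handle socket, x along the shaft to the rear. Spokes every 72 degrees (1.257 rad): straight bars 14 mm wide and deep, from the hub (radius 30 mm, its face 10 mm ahead of the spokes', its nut 15 mm) to the rim (wheel_c0 to wheel_c4).
- handle_socket (a point): Centre of the front of the handle socket: brass bush of radius 14 mm with a dark threaded hole, seen from both faces of the wheel, in a green boss of radius 19 mm on spoke 0, 103 mm from the shaft line (boss: wheel_c6).
- crank_grip: The unscrewed crank grip, turned wood, radius 18 mm, standing on end, 118 mm tall to the tip of its steel stud, loose and easily toppled. Origin: centre of its underside.
- glass_bottle: Glass feeding bottle with white screw lid, radius 31 mm, 142 mm tall, standing loose. Origin: centre of its underside.
- canister: Lidded steel canister with black knob, radius 47 mm, 124 mm tall, standing loose. Origin: centre of its underside.
- warmer: Round white bottle warmer with a blue button on its side, radius 70 mm, 112 mm tall, does not move. Origin: centre of its underside.
- teat_rack: Wooden rack with three capped teats, 85 x 270 mm, 86 mm tall, does not move. Origin: centre of its underside.
There are look-alikes about, which are no part of the job. There is more than one size of the crank_grip; the job needs the smaller. Leave any red look-alike of the canister alone.

How it is judged:
On the way, in this order (a step that is already met when the one before it is completed fails the run):
1. a finger pushes a spoke to start the wheel round ((contact force between the fingers and wheel_c0 above 0.5 N or contact force between the fingers and wheel_c1 above 0.5 N or contact force between the fingers and wheel_c2 above 0.5 N or contact force between the fingers and wheel_c3 above 0.5 N or contact force between the fingers and wheel_c4 above 0.5 N or contact force between the fingers and wheel_c6 above 0.5 N) and angle between handle_socket's own z axis and vertical above 1.2 rad), for 0.05 s.
2. a finger pushes a spoke to bring the socket up the last part of the way ((contact force between the fingers and wheel_c0 above 0.5 N or contact force between the fingers and wheel_c1 above 0.5 N or contact force between the fingers and wheel_c2 above 0.5 N or contact force between the fingers and wheel_c3 above 0.5 N or contact force between the fingers and wheel_c4 above 0.5 N or contact force between the fingers and wheel_c6 above 0.5 N) and angle between handle_socket's own z axis and vertical below 1 rad), for 0.05 s.
At the end, for the whole second after the job is handed in: The handle socket stands straight up above the shaft, within 0.15 rad (about 8.5 degrees), the wheel at rest; crank grip, bottle and canister upright and within 15 mm of where they stood (angle between handle_socket's own z axis and vertical below 0.15 rad and height (world z) of handle_socket above 0.26 m and velocity of joint wheel between -0.03 and 0.03 rad/s and not (distance of crank_grip from where it was at the start of the episode above 0.015 m) and not (distance of glass_bottle from where it was at the start of the episode above 0.015 m) and not (distance of canister from where it was at the start of the episode above 0.015 m) and not (angle between crank_grip's own z axis and vertical above 0.35 rad) and not (angle between glass_bottle's own z axis and vertical above 0.35 rad) and not (angle between canister's own z axis and vertical above 0.35 rad)); the robot touches nothing.
It fails at once if the crank grip, bottle or canister is shifted over 15 mm, lifted or tipped (distance of any of crank_grip, glass_bottle, canister from where it was at the start of the episode above 0.015 m or angle between any of crank_grip, glass_bottle, canister's own z axis and vertical above 0.35 rad).
It fails at once if the wheel is gripped or forced: over 40 N between fingers and spokes or rim (contact force between the fingers and wheel above 40 N).
It fails at once if the wheel is spun: faster than 4 rad/s (velocity of joint wheel above 4 rad/s or velocity of joint wheel below -4 rad/s).
It also fails if it takes over 64 s, if anything falls off the work surface, if the arm or the gripper's body presses on something with over 40 N, if the wrist force passes 120 N, or if a joint passes its speed limit or range.

### The arm

A 6-joint arm with a two-finger parallel gripper is mounted at the origin on the work surface. World frame = base frame: x ahead of the robot, y to its left, z up, the work surface at z = 0. Lengths are in m, angles in rad, forces in N, time in s.
With the tool pointing down it reaches from about 0.275 to 0.875 m from the base axis. Payload 12.5 kg.
Tool frame: the origin (TCP) lies on the centre line of the jaws, within the pads' length; the fingertips stand r.finger_overhang ahead of it and the grasp point (between the pads) lies 3 mm ahead of it (r.finger_overhang is the distance from the TCP to the fingertips, in m); z points along the fingers, y is the direction in which the jaws open and shut (so a half turn about z gives the same grasp; the last joint's range is limited). The gripper opens to 85 mm and grips with 20 to 120 N. Pads are 22 mm wide; open, the fingers measure 114 mm over their backs; the gripper's body (76 mm by 85 mm) begins 54 mm behind the grasp point. The pads swing forward as they close: fully open they stand 13 mm farther back than shut.
Start: joints at [1.206, 0.351, 1.652, -0, 1.139, -0.085], TCP at [0.152, 0.529, 0.253] pointing down, gripper open.
Joint ranges: [-2.75, 2.75], [-0.79, 2.1], [0.01, 2.65], [-1.57, 4.71], [0.07, 3.14], [-2.87, 2.87]. Speed limits (rad/s): [2.22, 2.22, 2.79, 3.14, 3.14, 3.14].

### API

Orientations are given as a unit quaternion [x, y, z, w].
In Python, from cell import r, optics gives the robot as it stands. The module is installed in compiled form; this text tells all that it offers. Calls block until the motion is done:
- r.move_to(position, orientation): joint-space move of the TCP to a pose.
- r.move_linear(position, rot=None, vel=0.15): straight line of the TCP; rot=None keeps the orientation; vel is the mean speed in m/s.
- r.set_joints(angles): joint-space move.
- r.set_gripper(opening, squeeze=None): opening from 0.0 (shut) to 1.0 (fully open); squeeze is the grip in N (None keeps the last); returns when the fingers have stopped.
- r.sleep(seconds).
- r.inverse_kinematics(position, orientation): joint angles nearest the present ones, or None.
- optics.get_image(name): name is "side" or "top"; returns a dict with "pixels" (420x560x3 uint8, red, green, blue), "depth" (420x560 float32, m along the optical axis (not along the pixel's ray), 0 where there is no reading), "fx", "fy", "cx", "cy" (pixels), "D" ([k1, k2, p1, p2, k3] as OpenCV has them; the pictures are not rectified), "camera_from_world" (4x4, takes a point from world to camera coordinates). Camera axes: x right, y down, z forward; pixel columns grow to the right and rows downward; lengths in m; the calibration is good to about 2 mm. A picture is of the moment at which its call begins.
A pose or a line that the arm cannot do raises r.PlanningError and nothing moves.
- r.hand_in(): hands the job in, once; it reports no verdict.
Readings, each from a call of its own:
- r.current_t(): time.
- r.current_q(): joint angles.
- r.current_qvel(): joint speeds.
- r.current_effort(): joint torques, N m.
- r.current_tool_pos(): TCP position.
- r.current_ee_rot(): TCP orientation.
- r.current_contact_force(): force on the tool from outside, world axes, zero at the start.
- r.current_torque(): the same for the moment, N m.
- r.current_opening(): opening from 0.0 (shut) to 1.0 (fully open).
Only numpy, scipy, OpenCV 4.12 (cv2) and the standard library are available. Lean on these libraries where they do the work, as an engineer would, in place of code of your own. Each camera call takes 0.05 s, during which the arm holds its last target. There are 200 camera calls.

## Working session

There is one attempt and no reset: what is moved stays moved. The work goes in short steps, each a Python script; the robot and the scene stay as the last script left them, time stands still between calls to the robot, and variables do not carry over. Pictures are saved under pics/ and viewed, about 8 in all and at most 12, crops included, and the job is handed in when it is done.

```bash
mkdir -p pics
cat > h.py <<'E'
import numpy as np, cv2
from cell import r, optics
def snap(name,fn=None):
    im=optics.get_image(name)
    if fn: cv2.imwrite('pics/'+fn,cv2.cvtColor(im['pixels'],cv2.COLOR_RGB2BGR))
    return im
def cloud(im):
    h,w=im['depth'].shape
    K=np.array([[im['fx'],0,im['cx']],[0,im['fy'],im['cy']],[0,0,1]])
    uv=np.stack(np.meshgrid(np.arange(w),np.arange(h)),-1).reshape(-1,1,2).astype(np.float64)
    n=cv2.undistortPoints(uv,K,np.array(im['D'])).reshape(h,w,2)
    d=im['depth'][...,None]
    P=np.concatenate([n*d,d],-1)
    T=np.linalg.inv(im['camera_from_world'])
    W=P@T[:3,:3].T+T[:3,3]
    W[im['depth']==0]=np.nan
    return W
E
python3 - <<'E'
from h import *
for n in('side','top'):
    im=snap(n,n+'0.png'); np.savez(n+'0.npz',W=cloud(im),p=im['pixels'])
    print(n,np.linalg.inv(im['camera_from_world']).round(3).tolist(),im['fx'])
print(r.finger_overhang,r.current_ee_rot(),r.current_t())
E
```

```text
side [[0.991, -0.067, 0.113, 0.396], [-0.131, -0.6, 0.789, -0.98], [0.015, -0.797, -0.604, 0.96], [0.0, 0.0, 0.0, 1.0]] 442.2534587327661
top [[-0.009, -0.988, 0.156, 0.295], [-1.0, 0.006, -0.017, 0.029], [0.016, -0.156, -0.988, 1.708], [0.0, 0.0, 0.0, 1.0]] 481.83456768927863
0.022 [ 1.39440292e-01  9.90230365e-01 -4.66322704e-04 -1.08434601e-04] 0.1
```

View pics/side0.png

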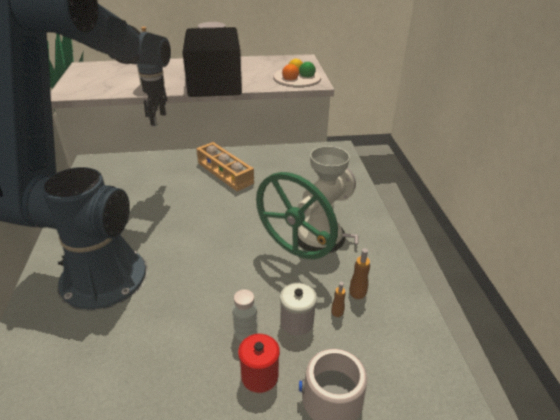

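View pics/top0.png

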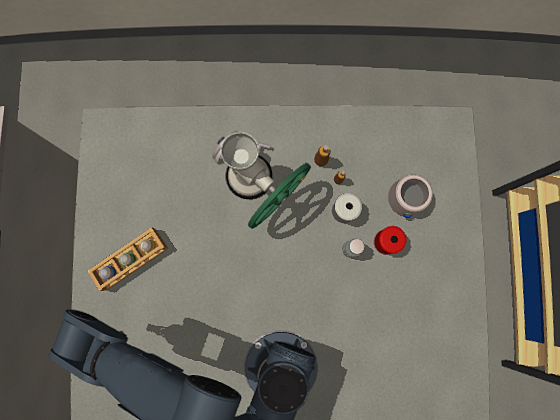

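The side view shows the wheel centred near (295,215) with the socket low right at about (323,240). The bottle is at (245,315), the steel canister at (297,310) and the red look-alike at (259,362). There are two crank grips, a small one at (339,300) and a large one at (360,275). The smaller is the one for the job, and neither should be touched.

```bash
cat > fit.py <<'E'
from h import *
def green(p):
    hsv=cv2.cvtColor(p,cv2.COLOR_RGB2HSV); return (hsv[...,0]>60)&(hsv[...,0]<90)&(hsv[...,1]>80)
E
python3 - <<'E'
from fit import *
from scipy.optimize import least_squares
d=np.load('side0.npz');W,p=d['W'],d['p']
m=green(p); m[:165]=0;m[265:]=0;m[:,:245]=0;m[:,345:]=0
P=W[m&np.isfinite(W[...,2])];print(len(P),m.sum())
# vertical plane fit robust n=(cos a, sin a), plus circle: z=.175
def f(v): return (P[:,:2]@[np.cos(v[0]),np.sin(v[0])]-v[1])
s=least_squares(f,[-2.3,-.5],loss='soft_l1',f_scale=.003).x
print('plane',s,np.percentile(np.abs(f(s)),[50,80,95]))
nf=np.array([np.cos(s[0]),np.sin(s[0]),0]);t=np.array([-nf[1],nf[0],0])
h=P@t;z=P[:,2]
print('h range',np.percentile(h,[0,.5,1,50,99,99.5,100]),'z',np.percentile(z,[0,.5,1,99,99.5,100]))
# circle: maximize rim points: outer radius via robust: mean of min/max
rim=lambda v:(np.abs(np.hypot(h-v[0],z-v[1])-.131))
sc=least_squares(lambda v:np.minimum(rim(v),.02),[(h.min()+h.max())/2,.175],loss='soft_l1',f_scale=.006).x
print('c',sc, 'world', s[1]*nf[:2]+sc[0]*t[:2],'nf',nf,'t',t)
# top cam
d2=np.load('top0.npz');m2=green(d2['p']);m2[:160]=0;m2[232:]=0;m2[:,:240]=0;m2[:,320:]=0
Q=d2['W'][m2];Q=Q[np.isfinite(Q[:,2])&(Q[:,2]>.05)];print(len(Q))
print('top cam plane dist',np.percentile(Q@nf-s[1],[5,50,95]),'h',np.percentile(Q@t,[1,99]), 'zmax',Q[:,2].max())
for n,D,px in(('side',d,[(245,297),(297,293),(339,287),(360,255),(329,160)]),('top',d2,[(348,207),(355,247),(340,176),(323,150),(240,156)])):
    for u,v in px: print(n,u,v,D['W'][v-1:v+2,u-1:u+2].reshape(-1,3).mean(0).round(3))
cv2.imwrite('pics/c1.png',cv2.cvtColor(cv2.resize(p[160:330,220:390],None,fx=3.5,fy=3.5,interpolation=2),cv2.COLOR_RGB2BGR))
E
```

```text
530 531
plane [-2.34374941 -0.39662703] [0.00313014 0.0055018  0.00951165]
h range [0.29621661 0.30535813 0.30875648 0.43261511 0.52892306 0.53150696
 0.54059939] z [0.0051339  0.0512117  0.0528119  0.31575808 0.315937   0.31728632]
c [0.40982479 0.18520251] world [ 0.57031953 -0.00223491] nf [-0.69825225 -0.7158518   0.        ] t [ 0.7158518  -0.69825225  0.        ]
964
top cam plane dist [-0.00987642 -0.0015268   0.00526185] h [0.27258573 0.53092392] zmax 0.32205720093291923
side 245 297 [ 0.413 -0.253  0.142]
side 297 293 [ 0.543 -0.24   0.124]
side 339 287 [ 0.662 -0.205  0.093]
side 360 255 [ 0.766 -0.049  0.052]
side 329 160 [0.702 0.166 0.258]
top 348 207 [ 0.541 -0.227  0.123]
top 355 247 [ 0.405 -0.243  0.143]
top 340 176 [ 0.654 -0.208  0.091]
top 323 150 [ 0.732 -0.145  0.145]
top 240 156 [0.69  0.128 0.229]
```

View pics/c1.png

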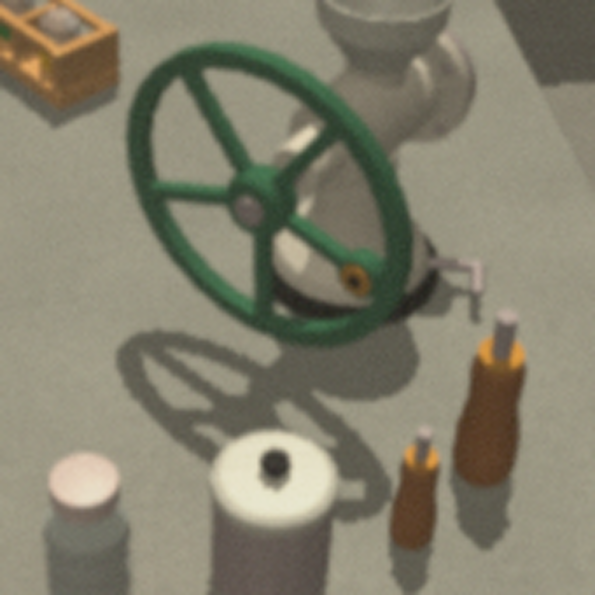

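```bash
cat > fit2.py <<'E'
from h import *
from scipy.optimize import least_squares
from scipy.spatial.transform import Rotation as R
def gm(p,box):
    hsv=cv2.cvtColor(p,cv2.COLOR_RGB2HSV); g=(hsv[...,0]>50)&(hsv[...,0]<95)&(hsv[...,1]>90)
    m=np.zeros_like(g); u0,v0,u1,v1=box; m[v0:v1,u0:u1]=g[v0:v1,u0:u1]; return m
def pts(D,box):
    P=D['W'][gm(D['p'],box)]; return P[np.isfinite(P[:,2])&(P[:,2]>.03)&(P[:,2]<.33)]
def basis(a):
    nf=np.array([np.cos(a),np.sin(a),0]); return nf,np.array([-nf[1],nf[0],0])
def proj(im,X):
    K=np.array([[im['fx'],0,im['cx']],[0,im['fy'],im['cy']],[0,0,1]]);T=im['camera_from_world']
    return cv2.projectPoints(np.asarray(X,float).reshape(-1,3),cv2.Rodrigues(T[:3,:3])[0],T[:3,3],K,np.array(im['D']))[0].reshape(-1,2)
E
cat > a.py <<'E'
from fit2 import *
S=np.load('side0.npz');T=np.load('top0.npz')
Ps=pts(S,(245,165,345,265));Pt=pts(T,(240,160,320,232));print(len(Ps),len(Pt))
def f(v,P):
    nf,t=basis(v[0]);q=P-[v[1],v[2],.175];n=q@nf;rho=np.hypot(q@t,q[:,2])
    dr=np.maximum(np.abs(rho-.131)-.009,0)*(rho>.11)   # rim annulus
    return np.concatenate([n+.003,dr])
def go(P):
    return least_squares(f,[-2.34,.57,0],args=(P,),loss='soft_l1',f_scale=.004).x
for P in(Ps,Pt,np.concatenate([Ps,Pt])): v=go(P);print(v.round(4),np.sqrt(np.mean(f(v,P)**2)).round(4))
a,cx,cy=v;nf,t=basis(a);C=np.array([cx,cy,.175])
im=snap('side');rot=lambda th:np.sin(th)*t+np.cos(th)*np.array([0,0,1])
# socket angle from picked pixels + green overlap with spokes
best=[]
mask=gm(S['p'],(245,165,345,265))
for th in np.arange(0,1.257,.01):
    X=[C+rr*rot(th+k*1.2566) for k in range(5) for rr in np.linspace(.04,.115,20)]
    uv=proj(im,X).round().astype(int);best.append((mask[uv[:,1],uv[:,0]].mean(),th))
th5=max(best)[1];print(max(best))
print('nut',proj(im,C+.015*nf),'picked 290.9 219.4'); 
for k in range(5):print(k,th5+k*1.2566,proj(im,C+.103*rot(th5+k*1.2566)))
np.save('w.npy',[a,cx,cy])
o=cv2.cvtColor(S['p'][160:270,240:350],cv2.COLOR_RGB2BGR);o=cv2.resize(o,None,fx=5,fy=5)
for rr,ps in((.14,np.linspace(0,6.28,90)),(.122,np.linspace(0,6.28,90))):
    for q in proj(im,[C+rr*rot(x)+.001*nf for x in ps]):cv2.circle(o,tuple(int(i) for i in ((q-[240,160]+.5)*5)),1,(0,0,255),-1)
for k in range(5):
    q=proj(im,[C+rr*rot(th5+k*1.2566) for rr in(.03,.122)]);q=((q-[240,160]+.5)*5).astype(int);cv2.line(o,tuple(map(int,q[0])),tuple(map(int,q[1])),(255,0,255),1)
cv2.imwrite('pics/ov1.png',o)
# IK scan
for yaw in(0,20,45):
  for tilt in(20,35,50,65):
    ya=np.arctan2(-nf[1],-nf[0])-0+0; ya=ya-np.radians(45-yaw)
    z=np.array([np.cos(ya)*np.cos(np.radians(tilt)),np.sin(ya)*np.cos(np.radians(tilt)),-np.sin(np.radians(tilt))])
    for roll in(0,90,-90,180):
        x0=np.cross(z,[0,0,1.]);x0/=np.linalg.norm(x0)
        M=R.from_matrix(np.c_[x0,np.cross(z,x0),z])*R.from_euler('z',roll,degrees=True)
        qs=[]
        for th in(10,-20,-60,-100,-130):
            tip=C+.075*rot(np.radians(th))-.02*nf
            for back in(0,.06):
                q=r.inverse_kinematics(tip-(.022+back)*z,M.as_quat());qs.append('.' if q is None else '#')
        print(yaw,tilt,roll,''.join(qs),None if q is None else np.round(q,2))
E
python3 a.py
```

```text
206 962
[-2.336   0.5693 -0.0047] 0.003
[-2.3461e+00  5.6660e-01 -4.0000e-04] 0.0036
[-2.3465e+00  5.6680e-01 -8.0000e-04] 0.0036
(np.float64(0.14), np.float64(0.42))
nut [[289.76845662 220.11625407]] picked 290.9 219.4
0 0.42 [[306.53649131 196.06498815]]
1 1.6765999999999999 [[322.72272181 234.75769877]]
2 2.9332 [[297.675286   246.81872965]]
3 4.1898 [[268.47897799 219.58339416]]
4 5.4464 [[271.81837046 188.27392128]]
0 20 0 ########## [ 0.02  0.54  2.54  3.15  1.16 -0.  ]
0 20 90 ########## [0.02 0.54 2.54 3.15 1.16 1.57]
0 20 -90 ########## [ 0.02  0.54  2.54  3.15  1.16 -1.57]
0 20 180 .......... None
0 35 0 ########## [ 0.02  0.27  2.44  3.15  0.53 -0.01]
0 35 90 ########## [0.02 0.27 2.44 3.15 0.53 1.56]
0 35 -90 ########## [ 0.02  0.27  2.44  3.15  0.53 -1.58]
0 35 180 ##.#...... None
0 50 0 ##.....##. None
0 50 90 ######.##. None
0 50 -90 ######.##. None
0 50 180 ######.#.. None
0 65 0 .......... None
0 65 90 ########## [ 0.01  0.2   2.08 -0.    0.43 -1.56]
0 65 -90 ########## [ 0.01  0.2   2.08 -0.    0.43  1.58]
0 65 180 ########## [ 0.01  0.2   2.08 -0.    0.43  0.01]
20
[... 1062 characters left out ...]
.59  0.58  2.25  1.63  1.18 -2.81]
45 35 0 ########## [-0.49  0.39  2.21  1.45  0.91  0.67]
45 35 90 ########## [-0.49  0.39  2.21  1.45  0.91  2.24]
45 35 -90 ########## [-0.49  0.39  2.21  1.45  0.91 -0.9 ]
45 35 180 ########## [-0.49  0.39  2.21  1.45  0.91 -2.47]
45 50 0 ########## [-0.35  0.28  2.12  1.07  0.73  1.17]
45 50 90 ......#### [-0.35  0.28  2.12  1.07  0.73  2.74]
45 50 -90 ########## [-0.35  0.28  2.12  1.07  0.73 -0.4 ]
45 50 180 ########## [-0.35  0.28  2.12  1.07  0.73 -1.97]
45 65 0 ########## [-0.2   0.27  1.98  0.57  0.73  1.74]
45 65 90 ######.... None
45 65 -90 ########## [-0.2   0.27  1.98  0.57  0.73  0.17]
45 65 180 ########## [-0.2   0.27  1.98  0.57  0.73 -1.4 ]
```

View pics/ov1.png

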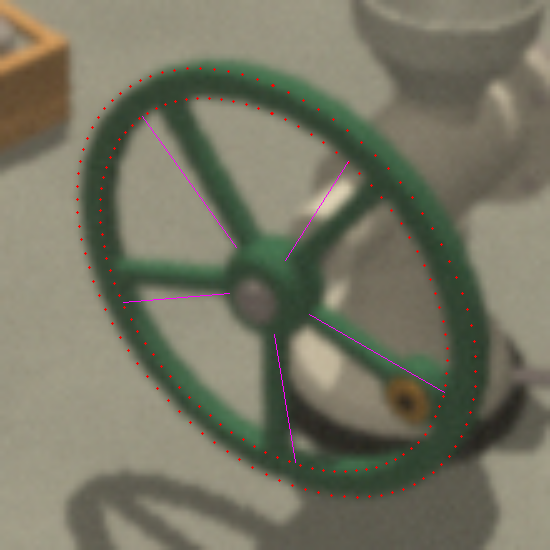

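The overlay shows the model about 1 px left of the real wheel, so I'll shift it by 3 mm along the wheel's right. The socket is at crop (408,397), lower right. Spoke ends are at (172,110), (120,270), (278,440) and (365,200).

```bash
cat >> fit2.py <<'E'
def onplane(im,uv,C,nf,off=0):
    K=np.array([[im['fx'],0,im['cx']],[0,im['fy'],im['cy']],[0,0,1]]);T=np.linalg.inv(im['camera_from_world'])
    n=cv2.undistortPoints(np.array(uv,float).reshape(-1,1,2),K,np.array(im['D'])).reshape(-1,2)
    d=np.c_[n,np.ones(len(n))]@T[:3,:3].T;o=T[:3,3];s=((C+off*nf-o)@nf)/(d@nf)
    return o+s[:,None]*d
def polar(im,uv,C,nf,t,off=0):
    q=onplane(im,uv,C,nf,off)-C;return np.degrees(np.arctan2(q@t,q[:,2])),np.hypot(q@t,q[:,2])
def wheel():
    a,x,y=np.load('w.npy');nf,t=basis(a);return nf,t,np.array([x,y,.175])+.003*t
Z=np.array([0,0,1.])
E
python3 - <<'E'
from fit2 import *
im=snap('side');nf,t,C=wheel()
px=lambda l:np.array(l,float)/5+[240,160]-.5
q=onplane(im,px([[255,300]]),C,nf,.015)-C;print('nut err',q@t,q[:,2])
print(polar(im,px([[408,397]]),C,nf,t,.0))
print(polar(im,px([[172,110],[120,270],[278,440],[365,200]]),C,nf,t,0))
E
```

```text
nut err [-0.0005385] [0.00344893]
(array([106.44521164]), array([0.09954664]))
(array([ -37.12899882, -108.49486063,  175.1659692 ,   32.61677071]), array([0.11941011, 0.11746979, 0.10897186, 0.10848275]))
```

```bash
cat >> fit2.py <<'E'
nf,t,C=wheel()
tl=np.radians(35); zt=-nf*np.cos(tl)-Z*np.sin(tl)
x0=np.cross(zt,Z);x0/=np.linalg.norm(x0)
Q=(R.from_matrix(np.c_[x0,np.cross(zt,x0),zt])*R.from_euler('z',-90,degrees=True)).as_quat()
rot=lambda d:np.sin(np.radians(d))*t+np.cos(np.radians(d))*Z
def tcp(d,depth=.02,rad=.075):  # axis crosses front-face plane-7mm point at polar (rad,d); tip at depth behind front faces
    P=C+rad*rot(d)-.007*nf
    return P+zt*((depth-.007)/np.cos(tl)-.022)
E
python3 - <<'E'
from fit2 import *
r.set_gripper(0.0,20)
r.move_to([.2,.3,.45],r.current_ee_rot())
r.move_to(tcp(0,-.06),Q)
print(r.current_t(),r.current_tool_pos(),tcp(0,-.06),r.current_q(),r.current_opening(),r.current_contact_force())
im=snap('side');p=im['pixels']
print(proj(im,[r.current_tool_pos()+.022*zt]))
cv2.imwrite('pics/pre.png',cv2.cvtColor(cv2.resize(p[90:330,150:390],None,fx=2.5,fy=2.5),cv2.COLOR_RGB2BGR))
E
```

```text
3.9417 [ 0.51434002 -0.05775823  0.30968983] [ 0.51427386 -0.05861011  0.30953259] [-0.5993048   0.18756628  2.00597002  1.1274321   1.1038964  -0.46092375] -0.002203440714751728 [-0.12263881  0.02620912  0.18169687]
[[281.64812857 192.23541586]]
```

View pics/pre.png

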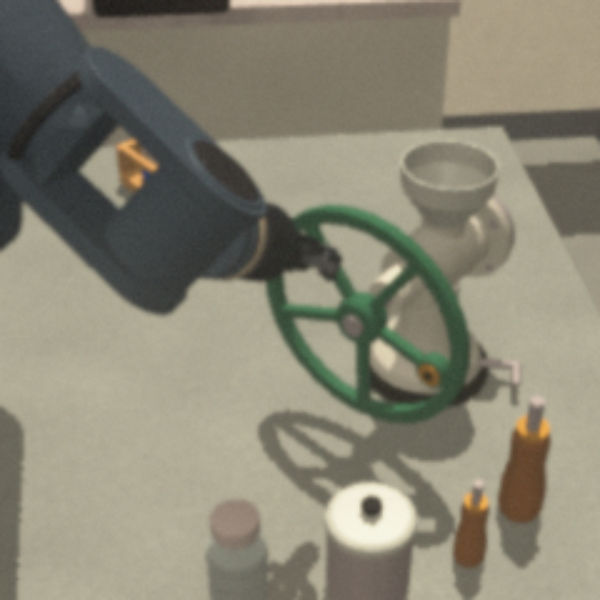

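The fingertips show at crop (330,262), which is px (282,195), against a predicted (282,192), so the tip model holds. Next I'll insert and push the upper-left spoke round.

```bash
cat >> fit2.py <<'E'
def push(d0,d1,step=8,vel=.04):
    for d in np.linspace(d0,d1,int(np.ceil(abs(d1-d0)/step))+1)[1:]:
        r.move_linear(tcp(d),vel=vel); f=r.current_contact_force(); print(round(d),np.round(f,1),round(r.current_t(),1))
        if np.linalg.norm(f)>20: print('STOP');break
E
python3 - <<'E'
from fit2 import *
r.move_linear(tcp(0),vel=.05);print(r.current_contact_force())
push(0,-86)
p=snap('side')['pixels']
cv2.imwrite('pics/p1.png',cv2.cvtColor(cv2.resize(p[160:270,240:350],None,fx=5,fy=5),cv2.COLOR_RGB2BGR))
E
```

```text
[ 1.02320345 -0.09457011  1.12378777]
-8 [0.5 1.  0.5] 6.5
-16 [-0.3 -0.8 -0.8] 6.9
-23 [-1.1 -0.1 -0.7] 7.3
-31 [0.2 0.1 0.3] 7.7
-39 [-1.1  0.1 -0.2] 8.1
-47 [ 0.7  0.3 -0.1] 8.5
-55 [ 0.1 -0.1  0.3] 8.9
-63 [ 0.4 -0.6  0.5] 9.4
-70 [-0.1 -0.5 -0.3] 9.8
-78 [ 0.3  0.2 -0.3] 10.2
-86 [ 0.3 -0.1  0.5] 10.6
```

View pics/p1.png

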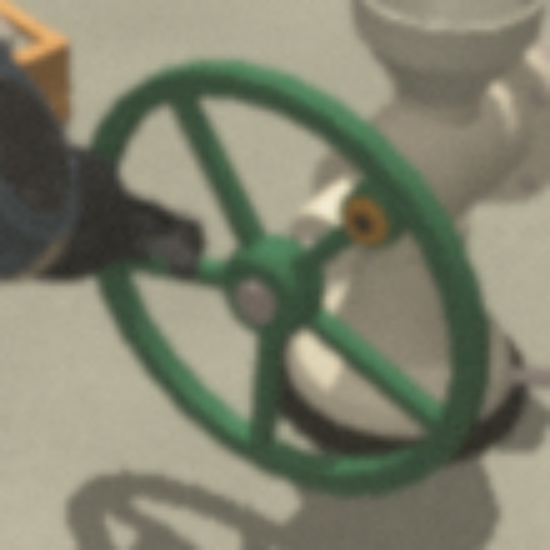

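The wheel has turned and the socket is now upper right at crop (365,218). The next spoke's end is at (182,100). I'll withdraw and take that spoke, pushing it partway.

Run:
```python
from fit2 import *
px=lambda l:np.array(l,float)/5+[240,160]-.5
im=snap('side')
s=polar(im,px([[365,218]]),C,nf,t)[0][0];s2=polar(im,px([[182,100]]),C,nf,t)[0][0]
print(s,s2)
s=(s+s2+72)/2; off=-86-(s-144); print('socket',s,'contact offset',off)
r.move_linear(tcp(-80),vel=.05)
r.move_linear(tcp(-80,-.03),vel=.1)
st=s-72+36; print('entry',st)
r.move_linear(tcp(st,-.03),vel=.1)
r.move_linear(tcp(st),vel=.05)
end=-72+off+7; print('end',end)
push(st,end,vel=.03)
p=snap('side')['pixels']
cv2.imwrite('pics/p2.png',cv2.cvtColor(cv2.resize(p[160:270,240:350],None,fx=5,fy=5),cv2.COLOR_RGB2BGR))
```

```text
36.60523429491244 -31.839610515002686
socket 38.38281188995488 contact offset 19.61718811004512
entry 2.38281188995488
end -45.38281188995488
-6 [0.  0.3 0.4] 14.8
-14 [ 0.2  0.2 -0.5] 15.3
-22 [ 0.7 -1.  -0.1] 15.8
-29 [ 0.2 -0.3  0.3] 16.3
-37 [ 0.3 -0.5  0.3] 16.8
-45 [ 0.1 -0.5 -0.2] 17.3
```

View pics/p2.png

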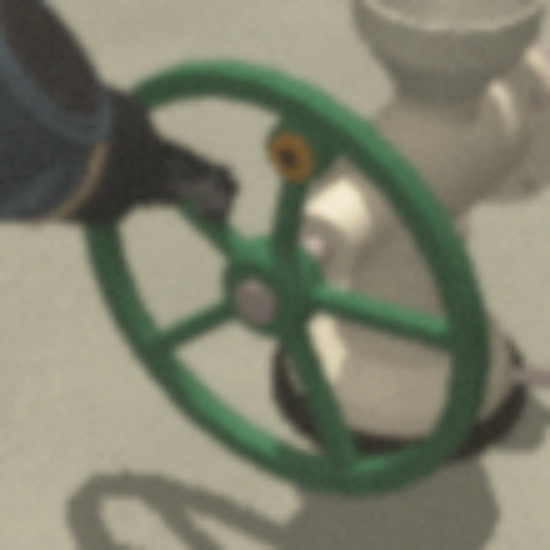

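The socket is now near the top at crop (291,155). The other spoke ends are at (160,342), (345,465) and (450,335). I'll compute the remaining angle and finish.

Run:
```python
from fit2 import *
px=lambda l:np.array(l,float)/5+[240,160]-.5
im=snap('side')
for off in(0,.005): print(polar(im,px([[291,155]]),C,nf,t,off))
a=polar(im,px([[160,342],[345,465],[450,335]]),C,nf,t)
print(a)
e=np.array([a[0][0]+144,(a[0][1]-144)%360-0,a[0][2]-72]);e=(e+180)%360-180;print(e)
# socket bush by colour in both cameras
for n in('side','top'):
    im=snap(n);h=cv2.cvtColor(im['pixels'],cv2.COLOR_RGB2HSV)
    m=(h[...,0]>8)&(h[...,0]<28)&(h[...,1]>110)
    q=proj(im,C+.103*Z).round().astype(int)[0];mm=np.zeros_like(m);mm[q[1]-14:q[1]+15,q[0]-14:q[0]+15]=m[q[1]-14:q[1]+15,q[0]-14:q[0]+15]
    v,u=np.nonzero(mm);print(n,len(u),q, u.mean() if len(u) else 0,v.mean() if len(u) else 0)
    if len(u): print(polar(im,[[u.mean(),v.mean()]],C,nf,t))
```

```text
(array([5.51420697]), array([0.10008027]))
(array([7.12951936]), array([0.10461194]))
(array([-134.10581752,  150.54107594,   76.59569674]), array([0.11230888, 0.11660418, 0.12119136]))
[9.89418248 6.54107594 4.59569674]
side 50 [295 188] 297.98 190.64
(array([6.04943327]), array([0.10011439]))
top 21 [282 190] 283.3809523809524 186.66666666666666
(array([2.00914344]), array([0.14154533]))
```

The estimates agree at about 6° still to go, so I'll push 6.3° more, back off and check.

Run:
```python
from fit2 import *
push(-45.4,-51.7,step=4,vel=.015)
r.sleep(.3)
r.move_linear(tcp(-42),vel=.03)
r.move_linear(tcp(-42,-.06),vel=.08)
r.move_linear(r.current_tool_pos()+.12*nf+.15*Z-.10*t,vel=.2)
r.sleep(.5)
im=snap('side');h=cv2.cvtColor(im['pixels'],cv2.COLOR_RGB2HSV)
m=(h[...,0]>8)&(h[...,0]<28)&(h[...,1]>110);q=proj(im,C+.103*Z).round().astype(int)[0]
v,u=np.nonzero(m[q[1]-14:q[1]+15,q[0]-14:q[0]+15]);uv=[[u.mean()+q[0]-14,v.mean()+q[1]-14]]
print(uv,q,polar(im,uv,C,nf,t),r.current_t(),r.current_contact_force())
a=cv2.resize(im['pixels'][160:270,240:350],None,fx=4.2,fy=4.2)
b=cv2.resize(im['pixels'][160:390,220:400],None,fx=2,fy=2)
b=cv2.resize(b,(int(b.shape[1]*a.shape[0]/b.shape[0]),a.shape[0]))
cv2.imwrite('pics/p3.png',cv2.cvtColor(np.hstack([a,b])[:, :800],cv2.COLOR_RGB2BGR))
```

```text
-49 [ 1.5 -1.8  1.8] 17.9
-52 [ 2.1 -0.3  2.1] 18.3
[[np.float64(294.5652173913044), np.float64(188.73913043478262)]] [295 188] (array([-0.51318514]), array([0.10092795])) 22.3333 [-0.37253994 -1.50755709 -0.26071786]
```

View pics/p3.png

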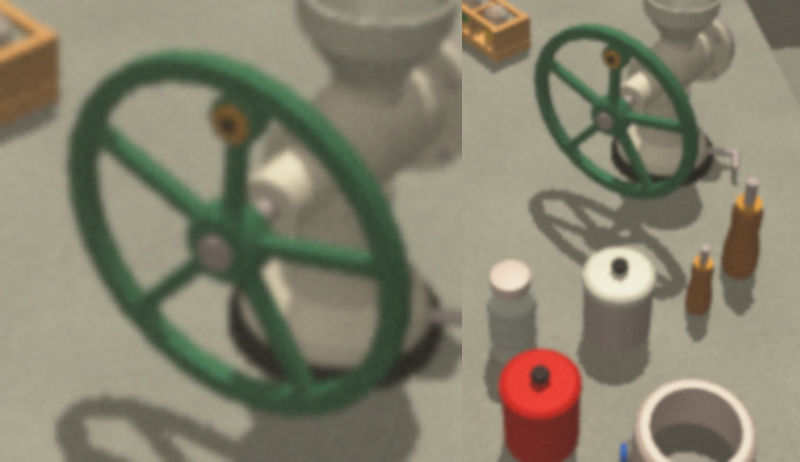

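The socket stands at the top (crop (230,122)), all the loose items are upright where they were, and the hand is clear. I'll cross-check against the spoke ends and hand in if they agree.

Run:
```python
from fit2 import *
im=snap('side');px=lambda l:np.array(l,float)/4.2+[240,160]-.5
a=polar(im,px([[105,130],[142,308],[308,390],[385,265]]),C,nf,t)[0];e=(a-[-72,-144,144,72]+180)%360-180;print(e,e.mean())
W=cloud(im);W0=np.load('side0.npz')['W']
for u,v in((245,297),(297,300),(339,300)):print(np.nanmedian((W-W0)[v-2:v+3,u-2:u+3].reshape(-1,3),0).round(4))
if abs(e.mean())<4: r.hand_in();print('handed in',r.current_t())
```

```text
[ 7.08757927  2.00010142 -1.88760783 -1.6813202 ] 1.379688163805902
[-0.     -0.0007  0.0008]
[ 0.      0.0001 -0.0001]
[-0.0003 -0.0008  0.001 ]
the job is handed in; nothing more can be done
the job is handed in; nothing more can be done
```

The handle socket now stands straight up above the shaft, and I have handed the job in. I pushed the wheel round with the closed fingertips in two spoke pushes, about 68° and then 38°. Then I took the hand clear, about 22 s in on the robot's clock.

- **Socket angle:** the brass bush reads −0.5° from vertical. The spoke ends average +1.4°, within the 8.5° allowed. One spoke, the upper-left, disagreed at +7°; I put that down to how I picked its pixel in a blurred crop.
- **Loose items:** the crank grip, bottle and canister show no movement beyond about 1 mm, which is within depth noise.
- **Forces:** contact stayed at a few newtons in the readings I took after each step of a push. With the hand clear, the force reading was 1.6 N, similar to the offsets it showed in free air.

I did not measure the wheel's speed directly. The hand-in gives no verdict.

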